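# Index the fence arm of an angle jig one hole over

## Robot

A 6-joint arm with a two-finger parallel gripper is mounted at the origin on the work surface. World frame = base frame: x ahead of the robot, y to its left, z up, the work surface at z = 0. Lengths are in mm, angles in rad, forces in N, time in s.
With the tool pointing down it reaches from about 350 to 850 mm from the base axis. Payload 8.1 kg.
Tool frame: the origin (TCP) lies midway between the tips of the shut fingers; the grasp point (between the pads) lies 19 mm behind it (ctrl.hold_point_z is the distance from the TCP to the grasp point, in mm); z points along the fingers, y is the direction in which the jaws open and shut (so a half turn about z gives the same grasp; the last joint's range is limited). The gripper opens to 93 mm and grips with 3 to 60 N. Pads are 15 mm wide; open, the fingers measure 128 mm over their backs; the gripper's body (75 mm by 188 mm) begins 65 mm behind the grasp point.
Start: joints at [1.1, 0.13, 1.488, -0, 1.523, -0.085], TCP at [225.759, 555.912, 218.635] pointing down, gripper open.
Joint ranges: [-2.96, 2.96], [-0.89, 2.26], [0.02, 2.5], [-1.34, 4.48], [0, 2.73], [-2.66, 2.66]. Speed limits (rad/s): [2.39, 2.39, 2.79, 3.14, 3.14, 3.14].

## Interface

Orientations are given as a rotation vector (axis times angle).
In Python, from station import ctrl gives the robot as it stands.
- The arm moves only by the shell command python3 -m creep 'ROWS' [OPENING] [FORCE]. ROWS is JSON, one flat list of numbers, 6 for each row, row after row: the shift along the tool's x, y, z in m, then the turn, a rotation vector about the tool's x, y, z in degrees. A call has 1 to 20 rows; each row is the pose to reach, as a shift and turn from the pose measured when the call began, along the tool's axes at that moment; what a row does not reach only later rows make up. A row lasts 1/12 s, in which the tool goes at most 41.7 mm and 7.16 degrees, less where a joint would pass 70% of its speed; a pose out of reach is approached as far as the arm can. A call with a gripper value outside its range is refused whole. OPENING is the gripper command: -1 is fully open, 1 is shut, values between are in proportion, set as the call begins (- or left out, the last holds). The fingers move at their own pace and stop on an object; FORCE is the grip in N (left out, the last holds). Time passes only in rows, so rows that repeat a pose let the fingers close. It gives the time, the measured TCP pose, the force and the opening at its end, in the units of the state.
- ctrl.sense(): the state, without advancing time (a new reading comes with each control period).
- ctrl.grab_frame(name): name is "scene" or "top" or "wrist"; returns the picture (480x640x3 uint8, red, green, blue); there is no depth.
- ctrl.get_calibration(name): a dict with "fov_y" (degrees; the focal length in pixels is half the picture's height over the tangent of half this angle, whatever the lens; pixels are square), "cx", "cy" (the principal point, pixels), "origin" and "rotation" of the camera in the world. Camera axes: x right, y down, z forward; pixel columns grow to the right and rows downward; lengths in mm; the calibration is good to about 2 mm. A picture is of the moment at which its call begins: read the wrist's pose just before it. get_calibration takes no time and is no camera call; for the wrist camera it gives the pose at the moment of the call.
- ctrl.sign_off(): hands the job in, once; it reports no verdict.
The state is a dict: "clock": time; "joints": joint angles; "qvel": joint speeds; "effort": joint torques, N m; "tcp_pos": TCP position; "ee_rot": TCP orientation; "ft_force": force on the tool from outside, world axes, zero at the start; "torque": the same for the moment, N m; "finger_gap": finger opening in mm.
Only numpy, scipy, OpenCV 4.12 (cv2) and the standard library are available. Lean on these libraries where they do the work, as an engineer would, in place of code of your own. Each camera call takes 0.05 s, during which the arm holds its last target. There are 200 camera calls.

## Task

Set the swinging arm of the angle jig one hole over, towards the side of the jig where the wooden batten lies: hook a fingertip under the pull ring, lift the spring pin out of its hole, swing the arm to the next hole on that side, and let the pin drop fully home there. Do not pinch the ring - work from inside it - and leave the batten, the tin, the screwdriver and the tape measure where they are. Finish with the hand clear of everything.

Things in the scene. Friction and masses are not known exactly. Their poses are not given: they have to be found in the camera images.
- jig: Angle jig, bolted down: grey base 290 x 290 x 12 mm (x -200 to +90 mm) with a steel index plate, top 32 mm above the bench: five slot-shaped holes 15 mm wide, 15 degrees apart, on a radius of 150 mm. Origin: on the arm's pivot axis at bench height; z up; x points from the middle hole to the pivot, y to the left of that.
- fence_arm (a joint): Swing of the jig's aluminium arm, rad. 0: pin in the middle hole (the start), arm along the jig's -x from the pivot; positive swings the ring end towards the jig's +y. Holes at -0.524, -0.262, 0, 0.262, 0.524; stops at +-0.6. Friction 0.25 N m: stays where left. Bar 36 mm wide, top 50 mm above the bench, ends 180 mm from the pivot; past the pivot it carries a wooden fence 82 mm high, 170 mm out.
- index_pin (a joint): Lift of the spring pin (upright, 10 mm round, rounded tip, on the arm 150 mm from the pivot), m. 0: fully home in a hole, 12 mm deep, so clear of the plate above 0.012; upper stop 0.030. Pulled down with 5.5 N at 0, 8 N at 0.018. Let go between holes it rides on the plate at 0.012 and drops once over a hole (centres itself from about 5 mm off; 2.5 mm play each way when home).
- ring_centre (a point): Centre of the pull ring on the pin: steel, upright, 56 mm inside, 75 mm outside, 7 mm thick, 112 mm above the bench with the pin home; rises with the pin, swings with the arm. x: the ring's axis, level, towards the pivot; z up. Below it a boss 26 mm across, up to 72 mm. Free on the side away from the pivot: a finger enters there, sloping down to the pivot, and lifts the ring's top from inside.
- ring_rim: The outer half of the ring's wire, all the way round; moves with the ring. Same axes as ring_centre; origin 112 mm below the ring's centre. Hooking the ring from inside does not load it, pinching the wire does.
- batten: Loose wooden batten 200 x 44 x 28 mm lying on the bench beside the jig, on its +y or its -y side. Origin: centre of the underside; x along its length.
- tin: Loose closed tin, 72 mm across and 85 mm high, standing on the other side of the jig from the batten. Origin: centre of the underside.
- driver: Loose screwdriver 190 mm long lying on the bench between the robot and the jig. Origin: its middle, at bench height; x along its length to the tip.
- tape: Loose tape measure 68 x 36 x 60 mm standing on the bench between the robot and the jig, left of the screwdriver. Origin: centre of the underside.
Mind the look-alikes: they are no part of the job. What is meant by the batten is not orange or yellow, and is the larger of those in its own colour.

How it is judged:
By the outcome, as a careful person would: the job done as asked, in the order asked, and still so for the second after the job is handed in, with the robot touching nothing.
It also fails if it takes over 45 s, if anything falls off the work surface, if the arm or the gripper's body presses on something with over 40 N, if the wrist force passes 120 N, or if a joint passes its speed limit or range.

## Working session

There is one attempt and no reset: what is moved stays moved. The work goes in short steps, Python scripts to look and compute and a shell command to move; the robot and the scene stay as the last step left them, time stands still between calls to the robot, and variables do not carry over. Pictures are saved under pics/ and viewed, about 8 in all and at most 12, crops included, and the job is handed in when it is done.

```bash
mkdir -p pics; ls
cat > h.py <<'E'
from station import ctrl
import numpy as np, cv2
from scipy.spatial.transform import Rotation as R
def snap(n,f):
    c=ctrl.get_calibration(n); im=np.array(ctrl.grab_frame(n)); cv2.imwrite('pics/'+f,im[:,:,::-1]); np.save('pics/'+f+'.npy',im); return im,c
def ray(c,u,v):
    f=240/np.tan(np.radians(c['fov_y'])/2)
    d=np.array([(u-c['cx'])/f,(v-c['cy'])/f,1]); Rm=np.array(c['rotation'])
    if Rm.shape!=(3,3): Rm=R.from_rotvec(Rm).as_matrix()
    return np.array(c['origin']),Rm@d
def plane(c,u,v,z):
    o,d=ray(c,u,v); return o+d*(z-o[2])/d[2]
def proj(c,p):
    f=240/np.tan(np.radians(c['fov_y'])/2); Rm=np.array(c['rotation'])
    if Rm.shape!=(3,3): Rm=R.from_rotvec(Rm).as_matrix()
    q=Rm.T@(np.array(p)-np.array(c['origin'])); return q[:2]/q[2]*f+[c['cx'],c['cy']]
E
python3 - <<'E'
from h import *
for n in('top','scene'):
    im,c=snap(n,n+'0.png'); print(n,c)
print(ctrl.sense())
E
```

```text
pics
top {'fov_y': 46.40086469753522, 'cx': 313.94199424741345, 'cy': 243.64360202896094, 'origin': array([ 431.67090339,  -88.1292144 , 1191.49326439]), 'rotation': array([-2.15066264,  2.13480201, -0.2061701 ])}
scene {'fov_y': 50.887451872796305, 'cx': 313.17453957380997, 'cy': 237.92839977462538, 'origin': array([1223.39624334, -859.9747406 ,  905.98363191]), 'rotation': array([-2.16871306, -0.71630746,  0.36117516])}
{'clock': 0.1, 'joints': array([ 1.09958147e+00,  1.31076258e-01,  1.48914735e+00, -1.23029188e-07,
        1.52299994e+00, -8.54103399e-02]), 'qvel': array([ 0.0023384 , -0.00073459, -0.00361105, -0.00151453, -0.00174423,
        0.00040107]), 'effort': array([ 9.64033788e-04, -5.61339998e+01, -4.93097162e+01,  7.69934664e-02,
        2.91354168e-02, -2.77936795e-05]), 'tcp_pos': array([225.53880894, 555.4540593 , 217.71059622]), 'ee_rot': array([-6.02182765e-01, -3.08288176e+00,  2.46293233e-03]), 'ft_force': array([ 1.11037503, -0.23964062,  0.35673468]), 'torque': array([-0.0524891 , -0.04187127,  0.01737816]), 'finger_gap': 93.3798866783239}
```

View pics/top0.png

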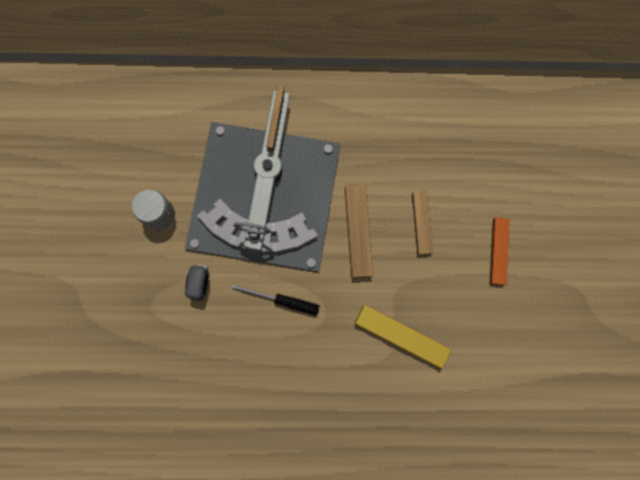

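View pics/scene0.png

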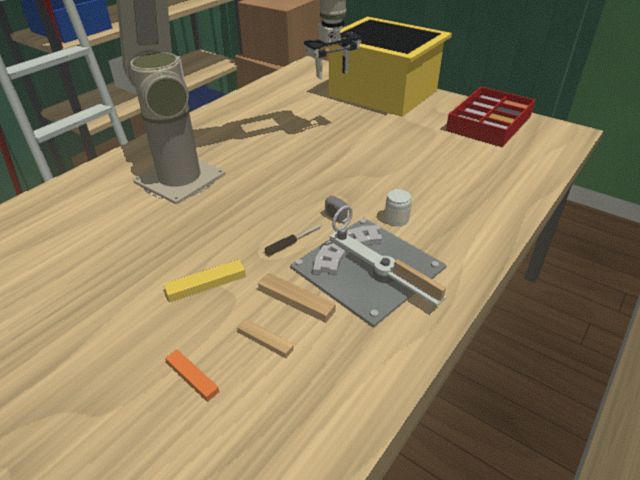

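The batten is the larger brown one, at (359,232) in the top view, on the right of the jig. That is the jig's -y side, so the arm goes to -0.262. Tin (152,208), tape (197,283) and driver (277,300) are all on the robot's side or to the left. Next I measure the jig.

Run:
```python
from h import *
t=np.load('pics/top0.png.npy');c=ctrl.get_calibration('top');s=ctrl.get_calibration('scene')
hsv=cv2.cvtColor(t,cv2.COLOR_RGB2HSV)
# corners of base by eye
P=[plane(c,u,v,12)[:2] for u,v in [(211,123),(340,144),(320,271),(187,250)]]
print(np.round(P)); P=np.array(P)
ctr=P.mean(0); x=(P[0]-P[3]+P[1]-P[2]); x/=np.linalg.norm(x); print('ctr',ctr,'yaw',np.degrees(np.arctan2(x[1],x[0])))
piv=plane(c,267,166,55); print('pivot seen',piv,'from base',ctr+55*x, 'mid hole', ctr-95*x)
for n,uv,z in [('ringtop?',(252,229),150),('tape',(197,270),60),('tapeR',(186,290),60),('drv0',(235,288),8),('drv1',(318,308),12),('bat',(348,185),28),('bat',(361,279),28),('tin',(149,206),85)]: print(n,np.round(plane(c,*uv,z)))
# ring ray scene vs vertical jig-plane
o,d=ray(s,342,217); h=ctr-95*x; k=((h-o[:2])@x)/(d[:2]@x); print('ring centre by scene',o+k*d,'expected',h)
sc=np.load('pics/scene0.png.npy')
a=cv2.resize(sc[180:330,260:460],None,fx=3,fy=3,interpolation=2); b=cv2.resize(t[110:320,170:390],None,fx=3,fy=3,interpolation=2)
cv2.imwrite('pics/ring0.png',a[:,:,::-1]); cv2.imwrite('pics/jig0.png',b[:590,:,::-1])
```

```text
[[ 902.  115.]
 [ 858. -170.]
 [ 575. -127.]
 [ 618.  156.]]
ctr [738.28052932  -6.56691682] yaw -8.380713979124371
pivot seen [791.57717967 -13.09390807  55.        ] from base [792.69320902 -14.58316829] mid hole [644.29499165   7.27933572]
ringtop? [637.   7. 150.]
tape [569. 124.  60.]
tapeR [529. 144.  60.]
drv0 [538.  52.   8.]
drv1 [ 497. -123.   12.]
bat [ 760. -186.   28.]
bat [ 557. -212.   28.]
tin [695. 221.  85.]
ring centre by scene [644.58978822   9.28035464 118.73379765] expected [644.29499165   7.27933572]
```

View pics/ring0.png

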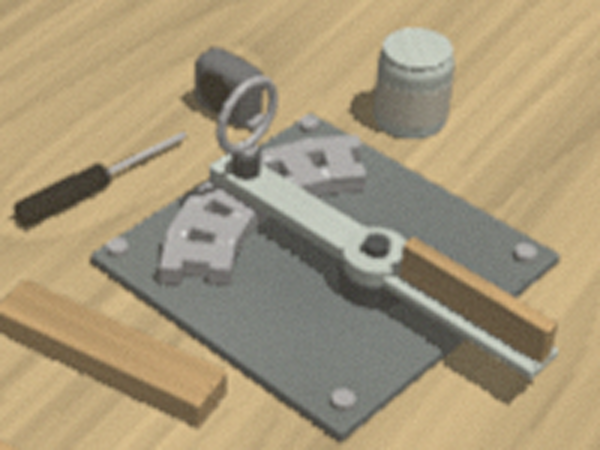

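View pics/jig0.png

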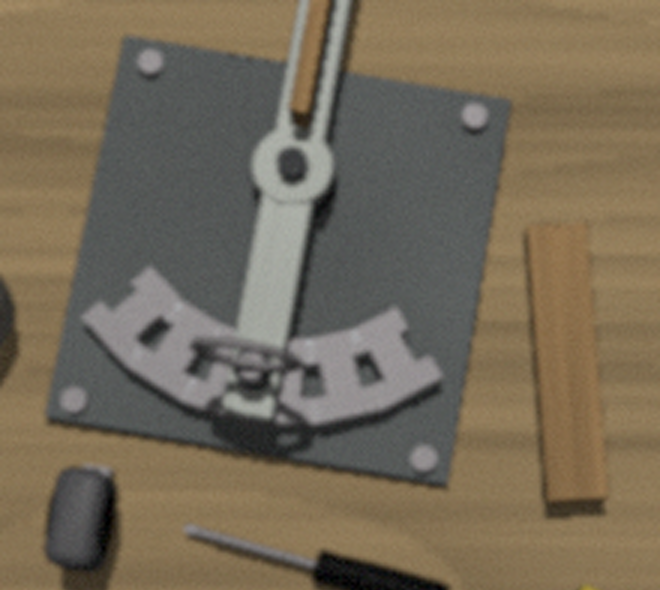

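The ring centre comes out near (644, 8, 112), with the jig's x at a yaw of -8.4° and the pivot near (792, -14). Next I work out the move to a pre-pose with the tool sloping 40° down.

```bash
cat >> h.py <<'E'
def target(p,yaw=-8.4,s=40):
    y=np.radians(yaw); s=np.radians(s); xj=np.array([np.cos(y),np.sin(y),0]); yj=np.array([-np.sin(y),np.cos(y),0])
    z=np.cos(s)*xj-np.array([0,0,np.sin(s)]); T=np.c_[np.cross(yj,z),yj,z]
    st=ctrl.sense(); A=R.from_rotvec(st['ee_rot']).as_matrix()
    print('shift m',np.round(A.T@(np.array(p)-st['tcp_pos'])/1000,4),'turn deg',np.round(np.degrees(R.from_matrix(A.T@T).as_rotvec()),2), 'tool z',z)
E
python3 - <<'E'
from h import *
z=np.array([.758,-.112,-.643]); target(np.array([644,8,112])-110*z)
E
```

```text
shift m [-0.5118 -0.3696  0.0355] turn deg [ -6.07 -49.77 -12.78] tool z [ 0.75782657 -0.11190609 -0.64278761]
```

```bash
python3 -m creep '[-0.512,-0.37,0.0355,-6.1,-49.8,-12.8,-0.512,-0.37,0.0355,-6.1,-49.8,-12.8,-0.512,-0.37,0.0355,-6.1,-49.8,-12.8,-0.512,-0.37,0.0355,-6.1,-49.8,-12.8,-0.512,-0.37,0.0355,-6.1,-49.8,-12.8,-0.512,-0.37,0.0355,-6.1,-49.8,-12.8,-0.512,-0.37,0.0355,-6.1,-49.8,-12.8,-0.512,-0.37,0.0355,-6.1,-49.8,-12.8,-0.512,-0.37,0.0355,-6.1,-49.8,-12.8,-0.512,-0.37,0.0355,-6.1,-49.8,-12.8,-0.512,-0.37,0.0355,-6.1,-49.8,-12.8,-0.512,-0.37,0.0355,-6.1,-49.8,-12.8,-0.512,-0.37,0.0355,-6.1,-49.8,-12.8,-0.512,-0.37,0.0355,-6.1,-49.8,-12.8,-0.512,-0.37,0.0355,-6.1,-49.8,-12.8,-0.512,-0.37,0.0355,-6.1,-49.8,-12.8,-0.512,-0.37,0.0355,-6.1,-49.8,-12.8,-0.512,-0.37,0.0355,-6.1,-49.8,-12.8,-0.512,-0.37,0.0355,-6.1,-49.8,-12.8,-0.512,-0.37,0.0355,-6.1,-49.8,-12.8]' 1 10
python3 - <<'E'
from h import *
im,c=snap('wrist','w1.png'); st=ctrl.sense(); print(c,st['tcp_pos'],st['ee_rot'],st['joints'])
for p in [(644,8,112),(644,8,145),(792,-14,50),st['tcp_pos']]: print(proj(c,p))
z=np.array([.758,-.112,-.643]); target(np.array([644,8,112])-110*z)
E
```

```text
clock: 1.77
tcp_pos: [565.4, 22.4, 184.5]
ee_rot: [0.165, 2.269, -0.078]
ft_force: [-0.0, 0.4, 0.2]
finger_gap: 0.4
{'fov_y': 70.0222230013846, 'cx': 322.50604234076667, 'cy': 240.07754064059623, 'origin': array([386.10990028,  48.73272921, 228.79547622]), 'rotation': array([1.58459952, 1.367878  , 0.90337996])} [565.4665407   22.8233867  184.65382144] [ 0.1642907   2.26842072 -0.07730593] [ 0.04769693 -0.74323183  2.49717344 -0.28598767  0.54676772 -1.19994331]
[319.5547871  233.94083124]
[319.38981314 271.74706505]
[320.5794203  237.38931604]
[323.73034868 296.71421615]
shift m [ 0.0043 -0.0032 -0.0021] turn deg [ 0.04 -0.24  0.1 ] tool z [ 0.75782657 -0.11190609 -0.64278761]
```

View pics/w1.png

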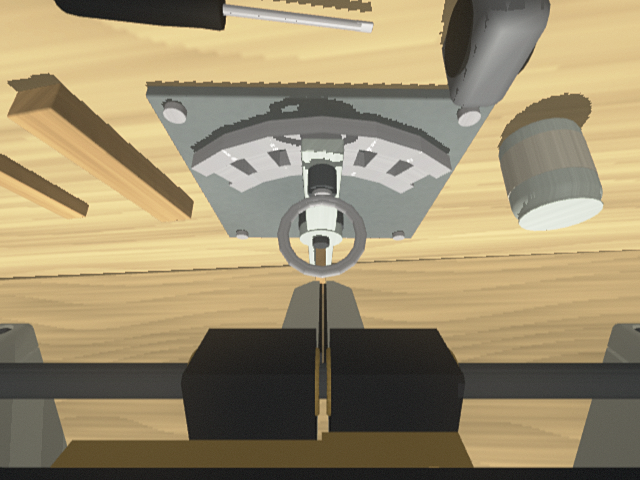

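The wrist view is upside down: world +y is to the right and up is at the bottom. The ring centre shows at (322,235), within 2 mm of the prediction, and the shut fingertips point at it from (323,283). I refine it to C = (644, 10, 113). First I align, then I go in.

Run:
```python
from h import *
z=np.array([.758,-.112,-.643]); C=np.array([644,10,113])
for k in(-60,22): target(C+k*z)
```

```text
shift m [ 0.0035 -0.0012  0.047 ] turn deg [ 0.04 -0.24  0.1 ] tool z [ 0.75782657 -0.11190609 -0.64278761]
shift m [ 0.0032 -0.0013  0.129 ] turn deg [ 0.04 -0.24  0.1 ] tool z [ 0.75782657 -0.11190609 -0.64278761]
```

```bash
python3 -m creep '[0.0035,-0.001,0.024,0,0,0,0.0035,-0.001,0.047,0,0,0,0.0035,-0.001,0.06,0,0,0,0.0033,-0.001,0.07,0,0,0,0.0032,-0.0013,0.08,0,0,0,0.0032,-0.0013,0.09,0,0,0,0.0032,-0.0013,0.1,0,0,0,0.0032,-0.0013,0.11,0,0,0,0.0032,-0.0013,0.12,0,0,0,0.0032,-0.0013,0.129,0,0,0,0.0032,-0.0013,0.129,0,0,0]'
python3 - <<'E'
from h import *
im,c=snap('wrist','w2.png'); st=ctrl.sense(); print(st['tcp_pos'],st['ft_force'],st['joints'])
z=np.array([.758,-.112,-.643]); C=np.array([644,10,113]); target(C+22*z); print(proj(c,C),C+22*z)
E
```

```text
clock: 2.73
tcp_pos: [660.7, 9.8, 97.7]
ee_rot: [0.161, 2.27, -0.076]
ft_force: [-0.2, 0.4, -0.1]
finger_gap: 0.7
[660.39439386   9.58038323  98.02548617] [-0.85228637  0.31604838  0.21622922] [-1.61776740e-03 -1.80650169e-01  2.29486506e+00 -5.80607741e-01
  1.97129327e-01 -9.08894344e-01]
shift m [-0.001  -0.002  -0.0001] turn deg [ 0.16 -0.33  0.23] tool z [ 0.75782657 -0.11190609 -0.64278761]
[318.44451246 319.68246675] [660.676   7.536  98.854]
```

View pics/w2.png

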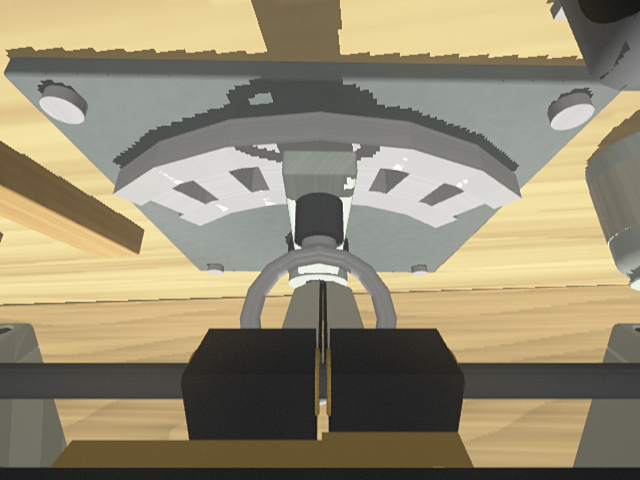

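The fingertips are through the ring: its sides show at 242 and 397, with the fingers centred at 322, and there is no contact force. Next I lift in steps and watch the force.

```bash
python3 -m creep '[-0.003,0,-0.0026,0,0,0,-0.006,0,-0.005,0,0,0,-0.0077,0,-0.0064,0,0,0,-0.0077,0,-0.0064,0,0,0]'; python3 -m creep '[-0.0015,0,-0.0013,0,0,0,-0.003,0,-0.0026,0,0,0,-0.003,0,-0.0026,0,0,0]';  python3 -m creep '[-0.0015,0,-0.0013,0,0,0,-0.003,0,-0.0026,0,0,0,-0.003,0,-0.0026,0,0,0]'
```

```text
clock: 3.12
tcp_pos: [660.4, 10.2, 108.8]
ee_rot: [0.16, 2.27, -0.076]
ft_force: [-1.5, 0.6, -0.3]
finger_gap: 0.5
clock: 3.37
tcp_pos: [659.3, 10.0, 111.6]
ee_rot: [0.16, 2.272, -0.076]
ft_force: [-2.8, 0.2, -5.5]
finger_gap: 0.6
clock: 3.62
tcp_pos: [658.5, 9.8, 114.7]
ee_rot: [0.161, 2.274, -0.077]
ft_force: [-4.8, 0.1, -5.9]
finger_gap: 0.2
```

```bash
python3 -m creep '[-0.0023,0,-0.002,0,0,0,-0.0046,0,-0.004,0,0,0,-0.007,0,-0.0058,0,0,0,-0.009,0,-0.0077,0,0,0,-0.0115,0,-0.0096,0,0,0,-0.0122,0,-0.0103,0,0,0,-0.0122,0,-0.0103,0,0,0]'
python3 - <<'E'
from h import *
im,c=snap('wrist','w3.png'); s,cs=snap('scene','s3.png')
a=cv2.resize(s[170:270,270:430],None,fx=2.5,fy=2.5,interpolation=2); b=cv2.resize(im[100:360,150:500],(400,297))
b=cv2.copyMakeBorder(b[:250],0,0,0,0,0); cv2.imwrite('pics/c3.png',np.hstack([a,b])[:,:,::-1]); st=ctrl.sense(); print(st['tcp_pos'],st['ft_force'],st['joints'])
E
```

```text
clock: 4.2
tcp_pos: [658.1, 9.8, 130.4]
ee_rot: [0.161, 2.275, -0.077]
ft_force: [-5.5, -0.6, -8.1]
finger_gap: 0.4
[658.07457797   9.81612265 130.1376243 ] [-4.31496879 -0.38292834 -7.8645185 ] [-4.97005921e-04 -2.61290472e-01  2.28773518e+00 -4.04734395e-01
  2.79868708e-01 -1.08914302e+00]
```

View pics/c3.png

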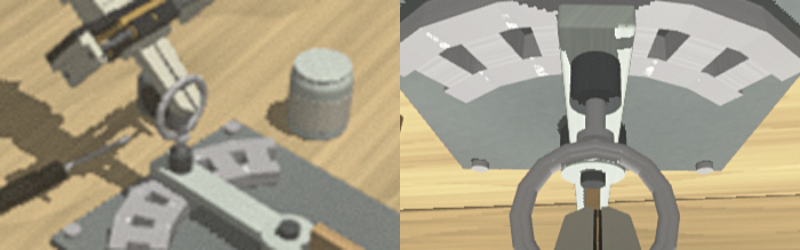

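The pin is lifted: the ring is up and the 8 N on the wrist matches a lift of about 18 mm. Next I swing 15° about the pivot towards -y, turning the tool with the arm.

```bash
python3 -m creep '[0,-0.0035,0,-1.15,0,-0.96,0,-0.0071,0,-2.3,0,-1.93,-0.0001,-0.0107,0.0001,-3.45,0,-2.9,-0.0002,-0.0142,0.0003,-4.6,0,-3.86,-0.0004,-0.0178,0.0005,-5.75,0,-4.8,-0.0007,-0.0213,0.0008,-6.9,0,-5.8,-0.001,-0.0248,0.0012,-8.05,0,-6.75,-0.0014,-0.0283,0.0016,-9.2,0,-7.7,-0.0019,-0.0318,0.0022,-10.35,0,-8.7,-0.0023,-0.0353,0.0028,-11.5,0,-9.64,-0.0023,-0.0353,0.0028,-11.5,0,-9.64,-0.0023,-0.0353,0.0028,-11.5,0,-9.64]'
python3 - <<'E'
from h import *
im,c=snap('wrist','w4.png'); s,cs=snap('top','t4.png')
a=cv2.resize(s[110:290,170:370],(444,400),interpolation=2); b=cv2.resize(im[60:360,100:520],(560,400))[:,:350]
b=im[60:460,140:490]; cv2.imwrite('pics/c4.png',np.hstack([a,b])[:,:,::-1]); st=ctrl.sense(); print(st['tcp_pos'],st['ft_force'],st['joints'])
for n,cc in(('w',c),('t',cs)):
  for p in [(643,-31.2,130),(643,-31.2,50),(643,-31.2,32),(792,-14,50)]: print(n,p,proj(cc,p))
E
```

```text
clock: 5.3
tcp_pos: [656.6, -26.6, 130.0]
ee_rot: [-0.135, 2.277, 0.062]
ft_force: [-5.1, -1.9, -9.2]
finger_gap: 0.6
[656.6450257  -26.32862633 130.07884063] [-5.88112891 -2.11117298 -8.26579512] [-0.29629142 -0.2647054   2.29043314  0.82973945  0.42706381 -2.63336636]
w (643, -31.2, 130) [316.60512994 289.55042557]
w (643, -31.2, 50) [317.50884121 157.91697401]
w (643, -31.2, 32) [317.67444451 133.79540438]
w (792, -14, 50) [319.15256256 251.14963292]
t (643, -31.2, 130) [272.55708664 228.32574449]
t (643, -31.2, 50) [274.49396856 235.892509  ]
t (643, -31.2, 32) [274.89401308 237.45535217]
t (792, -14, 50) [267.57469663 166.53518596]
```

View pics/c4.png

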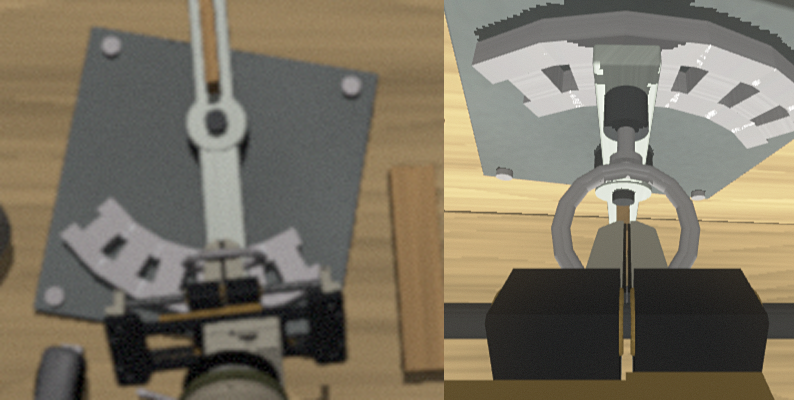

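The arm is centred between the visible neighbouring holes: 562 and 688 average to 625, and the arm sits at 626. Joint 6 is close to its limit at -2.63, so before lowering I turn the tool's yaw back 10° about the ring.

```bash
python3 -m creep '[0,-0.0006,0,1.9,0,1.6,0,-0.0012,0,3.8,0,3.2,0,-0.0018,0,5.7,0,4.8,0,-0.0024,0,7.66,0,6.43,0,-0.0024,0,7.66,0,6.43]'
python3 - <<'E'
from h import *
im,c=snap('wrist','w5.png'); st=ctrl.sense(); print(st['tcp_pos'],st['ft_force'],st['joints'])
cv2.imwrite('pics/c5.png',im[60:460,100:540,::-1])
E
```

```text
clock: 5.82
tcp_pos: [655.2, -27.5, 127.7]
ee_rot: [0.064, 2.283, -0.032]
ft_force: [-13.0, -1.4, -8.0]
finger_gap: 0.2
[655.22596226 -27.31129788 127.74771022] [-11.32268787  -1.23302412  -7.59283097] [-0.16829372 -0.28508528  2.30916581  0.31330134  0.27531634 -1.94897031]
```

View pics/c5.png

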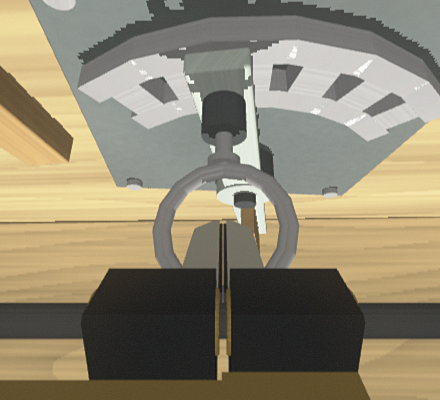

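Joint 6 is now -1.95, the pin is still up and the arm is still over the hole: neighbours at 157 and 284, arm end at about 218. Lowering now.

```bash
python3 -m creep '[0.002,0,0.0017,0,0,0,0.004,0,0.0034,0,0,0,0.006,0,0.005,0,0,0,0.008,0,0.0067,0,0,0,0.01,0,0.0084,0,0,0,0.012,0,0.01,0,0,0,0.014,0,0.0118,0,0,0,0.016,0,0.0134,0,0,0,0.018,0,0.015,0,0,0,0.02,0,0.0168,0,0,0,0.0215,0,0.018,0,0,0,0.0215,0,0.018,0,0,0]'
python3 - <<'E'
from h import *
im,c=snap('wrist','w6.png'); st=ctrl.sense(); print(st['tcp_pos'],st['ft_force'],st['joints'])
cv2.imwrite('pics/c6.png',im[60:460,100:540,::-1])
E
```

```text
clock: 6.87
tcp_pos: [655.3, -27.3, 100.3]
ee_rot: [0.062, 2.282, -0.032]
ft_force: [-0.5, 0.7, 0.8]
finger_gap: 0.2
[655.18128924 -27.29751582 100.187984  ] [-0.07651095 -0.50440048  0.56869836] [-0.16837024 -0.22113059  2.31861128  0.42279435  0.20601374 -2.06160679]
```

View pics/c6.png

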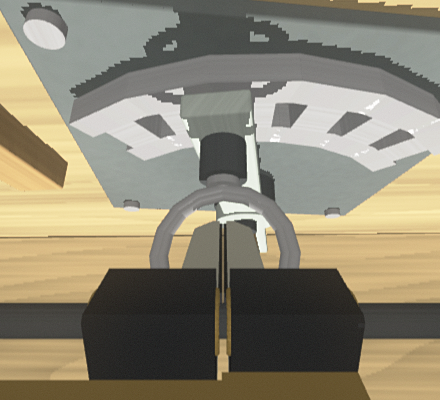

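The stem is short again, the ring sits just above the boss and there is no load. Withdrawing along the finger axis, then up.

```bash
python3 -m creep '[0,0,-0.008,0,0,0,0,0,-0.018,0,0,0,0,0,-0.028,0,0,0,0,0,-0.04,0,0,0,0,0,-0.055,0,0,0,0,0,-0.07,0,0,0,0,0,-0.08,0,0,0,-0.01,0,-0.09,0,0,0,-0.03,0,-0.105,0,0,0,-0.05,0,-0.122,0,0,0,-0.07,0,-0.139,0,0,0,-0.07,0,-0.139,0,0,0]'
python3 - <<'E'
from h import *
im,c=snap('wrist','w7.png'); s,cs=snap('scene','s7.png'); t,ct=snap('top','t7.png'); st=ctrl.sense(); print(st['tcp_pos'],st['ft_force'],st['joints'])
a=cv2.resize(s[170:300,260:430],(510,390),interpolation=2); cv2.imwrite('pics/c7.png',np.hstack([a,cv2.resize(im[0:390,150:440],(290,390))])[:,:,::-1])
s0=np.load('pics/scene0.png.npy').astype(int); d=np.abs(s.astype(int)-s0).max(2); 
for n,(u,v) in dict(tape=(333,207),tin=(398,207),drv=(280,244),batten=(296,297)).items(): print(n,d[v-12:v+12,u-12:u+12].mean())
E
```

```text
clock: 7.92
tcp_pos: [598.6, -24.3, 253.4]
ee_rot: [0.061, 2.271, -0.034]
ft_force: [1.0, -0.1, 1.4]
finger_gap: 0.1
[595.86287728 -23.6478087  244.25649079] [ 0.30537058  0.92931693 -0.11253299] [-0.18906273 -0.70815373  2.3629758   0.16781363  0.63819351 -1.79566779]
tape 12.96701388888889
tin 4.440972222222222
drv 18.73611111111111
batten 4.4375
```

View pics/c7.png

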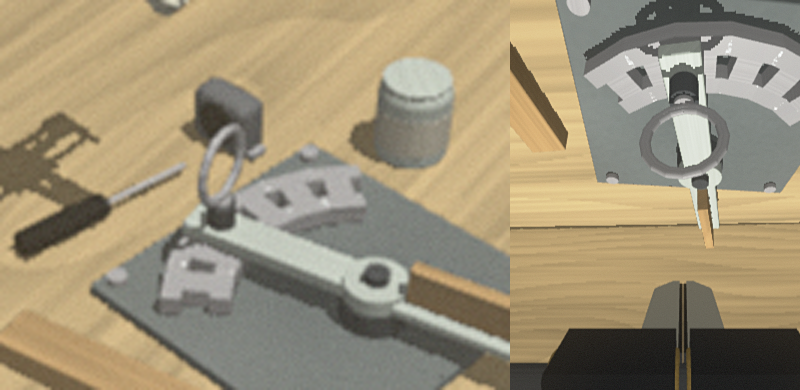

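Run:
```python
from h import *
s=ctrl.get_calibration('scene'); 
print('start pred',proj(s,(644,9,149.5)),'seen (348,205.7)')
for z in(149.5,161.5): print('now pred',z,proj(s,(643,-30,z)),'seen (339,212.2)')
w=ctrl.get_calibration('wrist')
for z in (112,124): print('wrist ring centre pred',z,proj(w,(643,-30,z)),'seen', 150+(684-510),143)
print(ctrl.sense()['qvel'].round(3))
```

```text
start pred [341.97911147 207.32311731] seen (348,205.7)
now pred 149.5 [332.80742521 214.63242804] seen (339,212.2)
now pred 161.5 [332.84457779 210.7615912 ] seen (339,212.2)
wrist ring centre pred 112 [318.60202857 152.13502843] seen 324 143
wrist ring centre pred 124 [318.50036504 164.27776518] seen 324 143
[-0.001  0.019  0.033  0.001  0.001 -0.002]
```

Both views agree with the pin being home: the scene offset is -2.4 px against -1.6 px at the start, where a riding pin would give about +1.4 px. The hand is clear, so I hand in.

```bash
python3 -c "
from station import ctrl
print(ctrl.sign_off())"
```

```text
the job is handed in; nothing more can be done
None
```

The arm now sits one hole over on the batten's side (the jig's -y, -0.262 rad), with the pin home. The job was handed in at about 8 s of the 45 s allowed.

**What I did:** I passed the shut fingertips through the ring from the free side and lifted the pin about 18 mm, with about 8 N at the wrist. I then swung the arm 15° and lowered until the load was gone. Joint 6 had come within 0.03 rad of its limit, so I turned the tool back 10° inside the ring before lowering. That briefly pushed the ring sideways with about 13 N. Finally I drew the hand back along the finger and up.

**Last checks:**
- **Pin height:** the ring's height in the scene view fits the pin being home, not riding 12 mm up. The wrist view also fits home, but read about 9 px (roughly 9 mm) below even the home prediction. The arm was still settling at that moment.
- **Arm angle:** the ring's position in the scene view fits a 15° swing, and the arm was centred between the neighbouring holes.
- **Loose objects:**
  - The batten and tin areas barely changed between the start and end pictures.
  - The tape and driver areas did differ. I put that down to the hand's shadow and to the ring having moved in front of the tape. Both look in place, but I did not measure them again.
- **Hand:** clear at about 245 mm height, with no contact force.

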